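# Seat a lens barrel in its V-block mount and hold it down

## Task

Get the lens barrel ready for clamping. First pull the end stop of the V-block mount all the way out by its red knob and let go of the knob; then take the barrel from its grey rest and lay it in the two V saddles with its brass end butted against the steel stop plate. Finish while still holding the barrel pressed down with about 10 N, firmly bedded on both sides of the V, and leave everything else on the bench where it is.

Things in the scene. Friction and masses are not known exactly. Their poses are not given: they have to be found in the camera images.
- vblock: V-block mount, bolted down. Dark base plate 110 x 84 x 18 mm; origin at the middle of the mount on the bench surface, x along the V towards the end stop with the red knob, z up. Two aluminium V saddles (90 degree V, open upward) stand on the base, each 18 mm long and 58 mm wide, centred at x = -39 and x = +39 mm, so that 60 mm between them is free for fingers, down to the base top at z = 18 mm. Saddle tops at z = 46 mm, V mouth 37 mm wide, bottom of the V at z = 27 mm.
- v_left: The faces of both saddles on the +y side of the V (one contact line of the barrel); same origin and axes as vblock.
- v_right: The faces of both saddles on the -y side of the V (the other contact line); same origin and axes as vblock. Pressed straight down, the barrel bears equally on both sides; a sideways load from the hand takes weight off one of them.
- v_seat (a point): Point of the mount midway between the saddles, on the axis that a seated barrel has: 50 mm above the bench, axes as vblock. A barrel butted against the stop at full travel has its middle 11 mm from here in +x.
- stop (a joint): End stop slide, m: 0 pushed in (plate 3 mm off the saddle), 0.030 fully out at its hard stop, moving along the mount's +x. A weak return spring (0.6 to 1.5 N) pulls it in, but a friction brake (4 N) holds it wherever it is left; pulling takes about 6 N.
- stop_knob (a point): Centre of the red knurled knob of the end stop, a cylinder 20 mm in diameter and 20 mm long, axis along the mount's x, 36 mm above the bench; it moves with the slide. On a stem 14 mm long outside the stop plate, nothing beside it: grip it from above across its diameter.
- stop_face (a point): Point on the inner face (towards the saddles) of the steel stop plate, on the axis of a seated barrel, 50 mm above the bench; moves with the slide. The plate is 6 mm thick, 34 mm wide and its top is 62 mm above the bench. At full travel it stands at x = 81 mm of the mount.
- barrel: Black lens barrel, a cylinder 32 mm in diameter and 140 mm long, about 0.24 kg; origin at its middle on its axis, x along its axis towards the brass end. At the glass end the last 8 mm are a rim 34.4 mm in diameter; at the brass end the last 5 mm are a brass mount ring 25 mm in diameter, with an orange line near it. It may roll about its x axis.
- brass_end (a point): Centre of the end face of the brass mount ring, 70 mm from the barrel's middle in its +x.
- glass_end (a point): Centre of the glass end, 70 mm from the barrel's middle in its -x.
- rest: Grey plastic rest in which the barrel starts, fixed; base 106 x 44 x 8 mm, origin at the middle on the bench surface, x along the barrel towards its brass end. Two notched ribs at x = -45 and +45 mm, 12 mm thick, tops at z = 26 mm; they carry the barrel with its axis 36 mm above the bench; 78 mm between the ribs is free for fingers.
- timer: White bench timer, 70 x 62 x 21 mm, to be left alone; origin at the middle of its underside.
- caliper: Digital caliper lying flat, 62 x 210 x 12 mm, to be left alone; origin at the middle of its underside.
- tape_roll: Green roll of tape lying flat, 85 mm across, 19 mm high, to be left alone; origin at the middle of its underside.
- screwdriver: Orange-handled screwdriver, 170 mm long, to be left alone; origin at the middle of its underside.
- marker_black: Black marker pen, 135 mm long, to be left alone; origin at the middle of its underside.

How it is judged:
On the way, in this order (a step that is already met when the one before it is completed fails the run):
1. the end stop is pulled out to its hard stop while the barrel still lies in its rest (value of joint stop above 0.0275 m and distance between barrel and rest below 0.045 m), for 0.2 s.
2. the barrel touches both sides of the V, lying along it, with the stop still fully out (value of joint stop above 0.0275 m and contact force between barrel and v_left above 0.3 N and contact force between barrel and v_right above 0.3 N and angle between the x axis of barrel and the x axis of vblock, either way round below 0.06 rad), for 0.2 s.
At the end, for the whole second after the job is handed in: Stop within 2.5 mm of full travel; brass end within 2 mm of the stop plate; barrel middle within 2 mm (sideways, height) of the seated axis and within 0.03 rad of the V; fingers on the barrel (over 2 N), which bears on each side of the V with over 3 N (weight alone: under 2 N) and is still (value of joint stop above 0.0275 m and x of brass_end in the frame of stop_face between -0.002 and 0.002 m and y of barrel in the frame of v_seat between -0.002 and 0.002 m and z of barrel in the frame of v_seat between -0.002 and 0.002 m and angle between the x axis of barrel and the x axis of vblock, either way round below 0.03 rad and contact force between barrel and v_left above 3 N and contact force between barrel and v_right above 3 N and contact force between the fingers and barrel above 2 N and linear speed of barrel below 0.01 m/s); the arm keeps its last pose, push and grip.
It fails at once if the barrel is forced into the mount with more than 60 N on one side (contact force between barrel and v_left above 60 N or contact force between barrel and v_right above 60 N).
It fails at once if a bystander is moved by more than 15 mm (distance of any of timer, caliper, tape_roll, screwdriver, marker_black from where it was at the start of the episode above 0.015 m).
It also fails if it takes over 56 s, if anything falls off the work surface, if the arm or the gripper's body presses on something with over 40 N, if the wrist force passes 120 N, or if a joint passes its speed limit or range.

## Robot

A 6-joint arm with a two-finger parallel gripper is mounted at the origin on a cart in front of the work surface, level with it; the furniture and walls round the work are solid. World frame = base frame: x ahead of the robot, y to its left, z up, the work surface at z = 0. Lengths are in m, angles in rad, forces in N, time in s.
With the tool pointing down it reaches from about 0.3 to 0.875 m from the base axis. Payload 6.4 kg.
Tool frame: the origin (TCP) lies midway between the tips of the shut fingers; the grasp point (between the pads) lies 19 mm behind it; z points along the fingers, y is the line along which they close (so a half turn about z gives the same grasp; the last joint's range is limited). The gripper opens to 85 mm and grips with 20 to 120 N. Pads are 22 mm wide; open, the fingers measure 114 mm over their backs; the gripper's body (76 mm by 85 mm) begins 54 mm behind the grasp point. The pads swing forward as they close: fully open they stand 13 mm farther back than shut.
Start: joints at [1.043, 0.181, 1.607, -0, 1.354, -0.206], TCP at [0.182, 0.546, 0.231] pointing down, gripper open.
Joint ranges: [-2.99, 2.99], [-0.89, 2.07], [0.3, 2.58], [-1.14, 4.28], [0, 2.63], [-3.12, 3.12]. Speed limits (rad/s): [2.57, 2.57, 3.01, 3.14, 3.14, 3.14].

## Interface

Orientations are given as a unit quaternion [w, x, y, z].
In Python, from bench import sensors, vision, ctrl gives the robot as it stands.
- The arm moves only by the tool carry_out, never from a script. Its argument "deltas" is text: rows parted by semicolons, each of 7 numbers parted by spaces: the shift along the tool's x, y, z in mm, then the turn, a rotation vector about the tool's x, y, z in rad, then the closure, from 0 (fully open) to 1 (shut). In form: tx ty tz ax ay az claw; .... A call has 1 to 12 rows; each row is the pose to reach, as a shift and turn from the pose commanded when the call began, along the tool's axes at that moment; what a row does not reach only later rows make up. A row lasts 1/8 s, in which the tool goes at most 62.5 mm and 10.7 degrees, less where a joint would pass 70% of its speed; a pose out of reach is approached as far as the arm can. A call with a gripper value outside its range is refused whole. The fingers move at their own pace and stop on an object; the grip force is fixed at half the most. Time passes only in rows, so rows that repeat a pose let the fingers close. It gives the time, the measured TCP pose, the force, the opening and the grip force at its end, in the units of the state.
- sensors.get_obs(): the state, without advancing time (a new reading comes with each control period).
- vision.camera(name): name is "scene" or "top" or "wrist"; returns the picture (384x512x3 uint8, blue, green, red); there is no depth.
- vision.camera_model(name): a dict with "K" (3x3 intrinsics, pixels), "extrinsics" (4x4, takes a point from world to camera coordinates); the wrist camera has in their place "hand_eye" (4x4, takes a point from camera to tool coordinates, whose origin is the TCP and whose axes are the flange's). Camera axes: x right, y down, z forward; pixel columns grow to the right and rows downward; lengths in m; the calibration is good to about 2 mm. The wrist camera is an equidistant fisheye: a pixel r from the principal point sees the ray r / f radians off the axis. A picture is of the moment at which its call begins: read the wrist's pose just before it. camera_model takes no time and is no camera call.
- ctrl.hand_in(): hands the job in; it is judged then, once.
The state is a dict: "time_s": time; "q": joint angles; "dq": joint speeds; "joint_efforts": joint torques, N m; "eef_pos": TCP position; "eef_rot": TCP orientation; "wrist_force": force on the tool from outside, world axes, zero at the start; "torque": the same for the moment, N m; "opening": opening from 0.0 (shut) to 1.0 (fully open); "grasp_force": force on a finger pad.
Only numpy, scipy, OpenCV 4.12 (cv2) and the standard library are available. Lean on these libraries where they do the work, as an engineer would, in place of code of your own. Each camera call takes 0.05 s, during which the arm holds its last target. There are 200 camera calls.

## Working session

There is one attempt and no reset: what is moved stays moved. The work goes in short steps, Python scripts to look and compute and a tool call to move; the robot and the scene stay as the last step left them, time stands still between calls to the robot, and variables do not carry over. Pictures are saved under pics/ and viewed, at most 10 in all, crops included, and the job is handed in when it is done.

Besides the shell and the picture viewer there is one more tool, called after ">>>" as name(argument=value, ...) on one line, values as JSON. carry_out: Moves the arm, as the interface text tells. Its arguments: {"type":"object","properties":{"deltas":{"type":"string"}},"required":["deltas"]}

```bash
mkdir -p pics; cat > h.py <<'E'
import numpy as np, cv2
from scipy.spatial.transform import Rotation as R
from bench import sensors, vision, ctrl
def ray(cam,uv,T=None):
    m=vision.camera_model(cam);K=np.array(m["K"])
    u,v=uv; a=np.array([(u-K[0,2])/K[0,0],(v-K[1,2])/K[1,1]])
    if cam=="wrist":
        r=np.linalg.norm(a)+1e-12; d=np.r_[a/r*np.sin(r),np.cos(r)]
        X=T@np.array(m["hand_eye"])
    else:
        d=np.r_[a,1]; X=np.linalg.inv(np.array(m["extrinsics"]))
    return X[:3,3],X[:3,:3]@d
def hit(cam,uv,z,T=None):
    o,d=ray(cam,uv,T); return o+d*(z-o[2])/d[2]
def pose():
    s=sensors.get_obs();T=np.eye(4);w,x,y,z=s["eef_rot"]
    T[:3,:3]=R.from_quat([x,y,z,w]).as_matrix();T[:3,3]=s["eef_pos"];return T
E
python3 - <<'E'
from h import *
for c in("top","scene"):
    cv2.imwrite(f"pics/{c}0.png",vision.camera(c))
    m=vision.camera_model(c); print(c,np.round(m["K"],1).tolist(),np.round(np.linalg.inv(np.array(m["extrinsics"]))[:3,3],3))
T=pose();cv2.imwrite("pics/wrist0.png",vision.camera("wrist"))
print(np.round(T,3),sensors.get_obs()["opening"],sensors.get_obs()["time_s"]);print(vision.camera_model("wrist"))
E
```

```text
top [[416.1, 0.0, 248.7], [0.0, 416.1, 197.0], [0.0, 0.0, 1.0]] [0.459 0.007 1.099]
scene [[415.5, 0.0, 257.5], [0.0, 415.5, 189.7], [0.0, 0.0, 1.0]] [ 0.039 -0.943  0.672]
[[-0.949  0.316 -0.001  0.182]
 [ 0.316  0.949 -0.001  0.545]
 [ 0.    -0.002 -1.     0.23 ]
 [ 0.     0.     0.     1.   ]] 1.0008069091198797 0.15
{'K': array([[297.31863964,   0.        , 251.62990256],
       [  0.        , 297.31863964, 192.06442813],
       [  0.        ,   0.        ,   1.        ]]), 'hand_eye': array([[-3.36402059e-04, -9.55187229e-01, -2.96002102e-01,
         7.46462799e-02],
       [ 9.99999584e-01, -5.72368080e-04,  7.10524552e-04,
         7.37090994e-04],
       [-8.48106133e-04, -2.96001740e-01,  9.55187024e-01,
        -1.42754707e-01],
       [ 0.00000000e+00,  0.00000000e+00,  0.00000000e+00,
         1.00000000e+00]])}
```

View pics/top0.png

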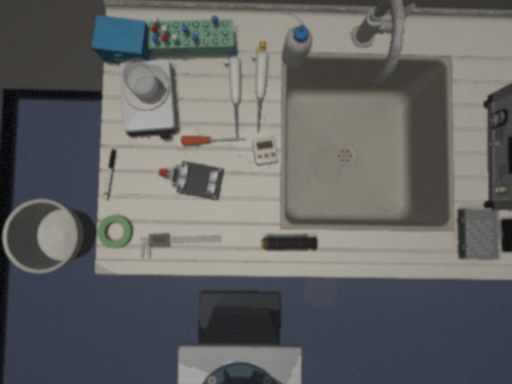

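View pics/scene0.png

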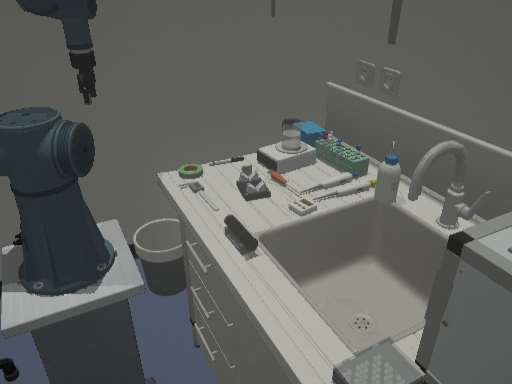

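The top view shows the mount at about (198,180), with its red knob at (165,173) pointing left (+y). The barrel is at (290,243) with its brass/orange end at left (265,243). The scene view agrees. Next I take coarse positions from colour.

```bash
python3 - <<'E'
from h import *
im=cv2.imread("pics/top0.png");hsv=cv2.cvtColor(im,cv2.COLOR_BGR2HSV)
def comp(mask,x0,y0,x1,y1):
    m=np.zeros(mask.shape,np.uint8);m[y0:y1,x0:x1]=mask[y0:y1,x0:x1]
    c=max(cv2.findContours(m,cv2.RETR_EXTERNAL,cv2.CHAIN_APPROX_NONE)[0],key=cv2.contourArea)
    return cv2.minAreaRect(c)
red=((hsv[...,0]<8)|(hsv[...,0]>170))&(hsv[...,1]>120)&(hsv[...,2]>60)
k=comp(red.astype(np.uint8),150,160,180,185);print("knob",k,hit("top",k[0],.036))
dark=(hsv[...,2]<75).astype(np.uint8)
b=comp(dark,255,230,325,255);print("barrel",b,hit("top",b[0],.036))
dark=(hsv[...,2]<100).astype(np.uint8)
v=comp(dark,170,150,230,205);print("mount",v,hit("top",v[0],.018))
crop=np.hstack([cv2.resize(im[150:210,150:230],None,fx=5,fy=5,interpolation=cv2.INTER_CUBIC),cv2.resize(im[213:273,250:330],None,fx=5,fy=5,interpolation=cv2.INTER_CUBIC)])
cv2.imwrite("pics/crop0.png",crop)
E
```

```text
knob ((163.0, 172.5), (5.0, 6.0), 90.0) [0.59046518 0.20560892 0.036     ]
barrel ((290.0, 242.5), (13.0, 52.0), 90.0) [ 0.41707978 -0.12181595  0.036     ]
mount ((199.92306518554688, 180.38461303710938), (42.361083984375, 31.770811080932617), 11.309932708740234) [0.57380525 0.11261376 0.018     ]
```

View pics/crop0.png

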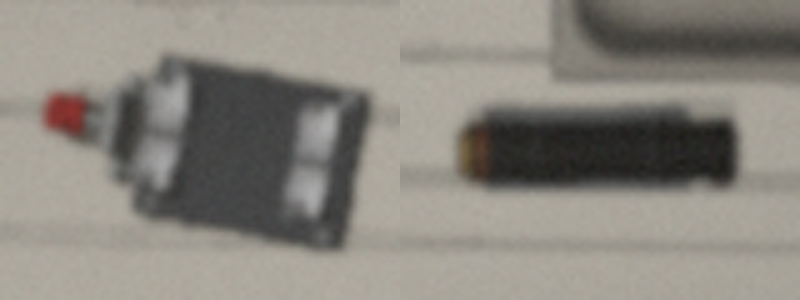

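The knob is at about (0.590, 0.206), and the mount centre at about (0.574, 0.113) with its axis roughly 10–11° from +y towards +x. The barrel is at (0.417, -0.122), brass end towards +y. I move above the knob with tool x along the mount axis.

>>> carry_out(deltas="-55 -21 0 0 0 0.16 0; -110 -43 0 0 0 0.32 0; -165 -64 0 0 0 0.48 0; -220 -86 5 0 0 0.64 0; -275 -107 10 0 0 0.8 0; -330 -129 20 0 0 0.96 0; -385 -150 30 0 0 1.12 0; -440 -172 40 0 0 1.28 0; -494 -193 50 0 0 1.43 0; -494 -193 50 0 0 1.43 0; -494 -193 50 0 0 1.43 0")

```text
time_s: 1.52
eef_pos: [0.5889, 0.2061, 0.1807]
eef_rot: [-0.001, 0.768, 0.64, -0.001]
wrist_force: [0.0, -0.4, -0.7]
opening: 0.999
grasp_force: 0.0
```

```bash
python3 - <<'E'
from h import *
T=pose();im=vision.camera("wrist");cv2.imwrite("pics/w1.png",im);np.save("T1.npy",T);print(np.round(T,4))
E
```

```text
[[ 1.797e-01  9.837e-01 -1.600e-03  5.889e-01]
 [ 9.837e-01 -1.797e-01  1.000e-04  2.061e-01]
 [-2.000e-04 -1.500e-03 -1.000e+00  1.807e-01]
 [ 0.000e+00  0.000e+00  0.000e+00  1.000e+00]]
```

View pics/w1.png

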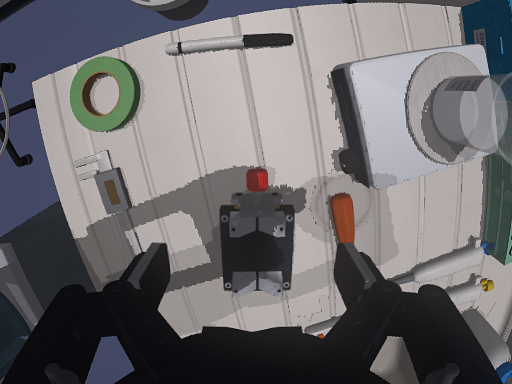

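The wrist view shows the knob at (257,180), the mount base spanning about (220–295, 205–293) and the orange screwdriver at (343,215) to its right. I measure these by casting rays.

```bash
python3 - <<'E'
from h import *
T=np.load("T1.npy");im=cv2.imread("pics/w1.png");hsv=cv2.cvtColor(im,cv2.COLOR_BGR2HSV)
red=(((hsv[...,0]<6)|(hsv[...,0]>170))&(hsv[...,1]>140)&(hsv[...,2]>60)).astype(np.uint8)
m=red.copy();m[:,:240]=0;m[:,275:]=0;m[:160]=0;m[200:]=0
x,y,w,h=cv2.boundingRect(m);print("box",x,y,w,h)
Ti=np.linalg.inv(T)
tl=lambda p:np.round(1000*(Ti@np.r_[p,1])[:3],1)
# knob silhouette: top line z=.046 outer end, top
for uv,z in(((x+w/2,y+h/2),.040),((x,y+h/2),.036),((x+w,y+h/2),.036),((x+w/2,y),.04),((x+w/2,y+h),.046)):
    p=hit("wrist",uv,z,T);print(np.round(p,4),tl(p))
org=((hsv[...,0]>=4)&(hsv[...,0]<16)&(hsv[...,1]>130)&(hsv[...,2]>60)).astype(np.uint8);org[:,:320]=0;org[:170]=0;org[260:]=0;org[:,370:]=0
X=cv2.boundingRect(org);print("sd",X,[tl(hit("wrist",c,.012,T)) for c in((X[0],X[1]),(X[0]+X[2],X[1]+X[3]))])
for uv in((226,217),(290,217),(227,286),(286,286)):
    p=hit("wrist",uv,.018,T);print("screw",np.round(p,4),tl(p))
cv2.imwrite("pics/c1.png",cv2.resize(im[160:305,205:365],None,fx=4,fy=4,interpolation=cv2.INTER_CUBIC))
E
```

```text
box 247 171 21 20
[0.5954 0.2049 0.04  ] [  0.    6.8 140.7]
[0.5849 0.2057 0.036 ] [ -1.1  -3.6 144.7]
[0.6056 0.202  0.036 ] [ -1.   17.4 144.7]
[0.5972 0.2149 0.04  ] [ 10.2   6.8 140.7]
[0.5938 0.1966 0.046 ] [ -8.5   6.8 134.7]
sd (332, 193, 23, 51) [array([-21.2,  91.4, 168.5]), array([-86.6, 127.5, 168.5])]
screw [0.5532 0.1646 0.018 ] [-47.2 -27.4 162.7]
screw [0.6232 0.1518 0.018 ] [-47.3  43.7 162.6]
screw [0.5343 0.0734 0.018 ] [-140.3  -29.6  162.7]
screw [0.6064 0.06   0.018 ] [-140.5   43.7  162.6]
```

View pics/c1.png

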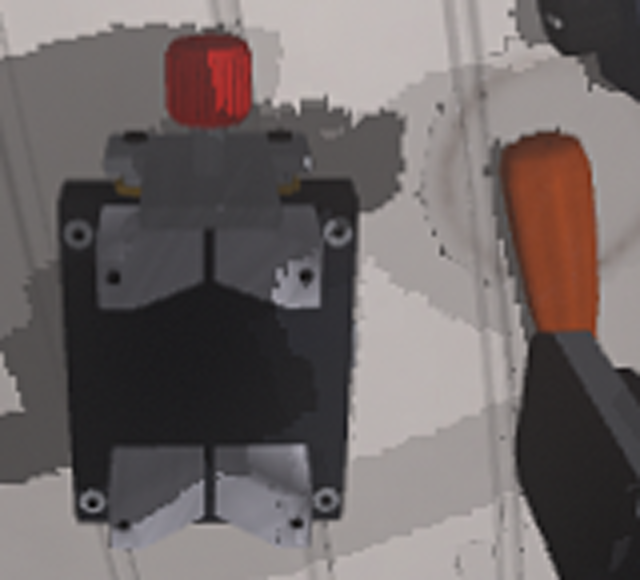

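The knob is at tool (0, 7, 145) mm and the mount centre is at tool x ≈ -94, aligned with the tool. That puts the stop about 13 mm out already. The screwdriver is over 90 mm off, so it clears the fingers. I descend and grip.

>>> carry_out(deltas="0 7 55 0 0 0 0; 0 7 110 0 0 0 0; 0 7 145 0 0 0 0; 0 7 163 0 0 0 0; 0 7 163 0 0 0 0; 0 7 163 0 0 0 1; 0 7 163 0 0 0 1; 0 7 163 0 0 0 1; 0 7 163 0 0 0 1; 0 7 163 0 0 0 1; 0 7 163 0 0 0 1")

```text
time_s: 2.95
eef_pos: [0.5939, 0.2055, 0.0191]
eef_rot: [-0.002, 0.768, 0.641, -0.002]
wrist_force: [-11.6, 0.6, 12.7]
opening: 0.213
grasp_force: 58.3
```

Gripped (opening 0.213 ≈ 18–20 mm). Now I pull along +x with a small sideways easing.

>>> carry_out(deltas="3 -1 0 0 0 0 1; 6 -2 0 0 0 0 1; 9 -2 0 0 0 0 1; 12 -2 0 0 0 0 1; 15 -2 0 0 0 0 1; 18 -2 0 0 0 0 1; 18 -2 0 0 0 0 1")

```text
time_s: 3.82
eef_pos: [0.5967, 0.2225, 0.0191]
eef_rot: [-0.0, 0.768, 0.64, -0.001]
wrist_force: [-6.6, -3.1, 8.1]
opening: 0.213
grasp_force: 58.6
```

>>> carry_out(deltas="2 -1 0 0 0 0 1; 4 -1 0 0 0 0 1; 4 -1 0 0 0 0 1")

```text
time_s: 4.2
eef_pos: [0.5974, 0.2262, 0.0192]
eef_rot: [0.0, 0.768, 0.64, -0.001]
wrist_force: [-3.1, -4.8, 5.0]
opening: 0.212
grasp_force: 58.6
```

>>> carry_out(deltas="2 0 0 0 0 0 1; 4 0 0 0 0 0 1; 6 0 0 0 0 0 1; 6 0 0 0 0 0 1")

```text
time_s: 4.7
eef_pos: [0.5977, 0.2285, 0.0191]
eef_rot: [0.002, 0.768, 0.64, -0.003]
wrist_force: [-7.1, -18.2, 11.5]
opening: 0.212
grasp_force: 59.1
```

The hard stop is reached (pull force jumped to 18 N). I ease off, open and rise.

>>> carry_out(deltas="-3 0 0 0 0 0 1; -3 0 0 0 0 0 0; -3 0 0 0 0 0 0; -3 0 0 0 0 0 0; -3 0 0 0 0 0 0; -3 0 -30 0 0 0 0; -3 0 -80 0 0 0 0; -3 0 -130 0 0 0 0; -33 0 -150 0 0 0 0; -63 0 -150 0 0 0 0; -63 0 -150 0 0 0 0; -63 0 -150 0 0 0 0")

```text
time_s: 6.2
eef_pos: [0.5871, 0.1714, 0.1681]
eef_rot: [-0.0, 0.768, 0.64, 0.0]
wrist_force: [-0.7, -0.8, 0.3]
opening: 1.004
grasp_force: 0.0
```

```bash
python3 - <<'E'
from h import *
T=pose();im=vision.camera("wrist");cv2.imwrite("pics/w2.png",im);np.save("T2.npy",T);print(np.round(T,4))
cv2.imwrite("pics/c2.png",cv2.resize(im[110:260,180:330],None,fx=4,fy=4,interpolation=cv2.INTER_CUBIC))
E
```

```text
[[ 1.802e-01  9.836e-01 -1.000e-04  5.871e-01]
 [ 9.836e-01 -1.802e-01  4.000e-04  1.714e-01]
 [ 4.000e-04 -2.000e-04 -1.000e+00  1.681e-01]
 [ 0.000e+00  0.000e+00  0.000e+00  1.000e+00]]
```

View pics/c2.png

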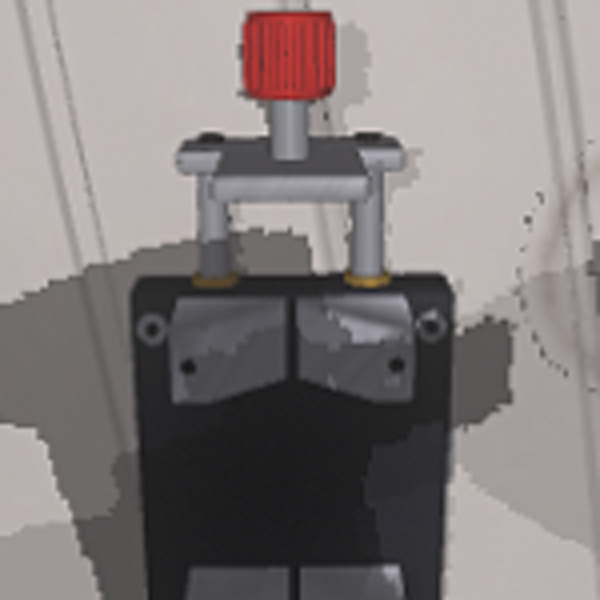

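The stop stands well out: plate top at crop rows 140–178, knob at rows 12–100, saddle outer edge at row 296. I compute the mount frame from these.

```bash
python3 - <<'E'
from h import *
T=np.load("T2.npy");Ti=np.linalg.inv(T)
for n,(u,v),z in(("screwL",(152,328),.018),("screwR",(431,325),.018),("saddleL outer",(175,296),.046),("saddleR outer",(408,296),.046),("saddleL inner",(172,403),.046),("saddleR inner",(413,403),.046),("farL",(188,567),.046),("farR",(403,567),.046),("Vline+",(292,297),.030),("Vline far",(294,590),.030),("plate in top",(290,178),.062),("plate out top",(290,140),.062),("knob",(290,56),.042),("plate L",(212,178),.062),("plate R",(370,178),.062),("base edge",(290,275),.018)):
    p=hit("wrist",(180+(u-1.5)/4,110+(v-1.5)/4),z,T);print(n,np.round(p,4),np.round(1000*(Ti@np.r_[p,1])[:2],1))
C=T@np.array(vision.camera_model("wrist")["hand_eye"]);print(C[:3,3])
E
```

```text
screwL [0.5509 0.164  0.018 ] [-13.9 -34.2]
screwR [0.6221 0.1518 0.018 ] [-13.1  38. ]
saddleL outer [0.5628 0.1785 0.046 ] [  2.5 -25.2]
saddleR outer [0.6159 0.1688 0.046 ] [ 2.5 28.9]
saddleL inner [0.5565 0.1527 0.046 ] [-24.  -26.7]
saddleR inner [0.6131 0.1423 0.046 ] [-24.   30.9]
farL [0.5509 0.1086 0.046 ] [-68.4 -24.3]
farR [0.6043 0.0987 0.046 ] [-68.5  30.1]
Vline+ [0.5886 0.169  0.03  ] [-2.2  2. ]
Vline far [0.5745 0.0883 0.03  ] [-84.1   2.6]
plate in top [0.5945 0.2036 0.062 ] [32.9  1.5]
plate out top [0.5959 0.2116 0.062 ] [41.1  1.5]
knob [0.5989 0.2277 0.042 ] [57.5  1.5]
plate L [0.5782 0.2066 0.062 ] [ 33.  -15.1]
plate R [0.6112 0.2006 0.062 ] [33.  18.4]
base edge [0.5886 0.1715 0.018 ] [0.2 1.5]
[0.60199083 0.24621841 0.31092948]
```

Mount centre ≈ (0.5795, 0.1174), axis heading ≈ (0.17, 0.985). The knob is at mount x ≈ 112 against a nominal 111, so the stop is fully out. Next, the barrel.

>>> carry_out(deltas="-50 -15 0 0 0 -0.03 0; -100 -30 0 0 0 -0.06 0; -150 -45 0 0 0 -0.09 0; -205 -60 0 0 0 -0.12 0; -260 -78 0 0 0 -0.15 0; -310 -95 0 0 0 -0.18 0; -346 -106 0 0 0 -0.18 0; -346 -106 0 0 0 -0.18 0; -346 -106 0 0 0 -0.18 0")

```text
time_s: 7.38
eef_pos: [0.421, -0.1496, 0.1682]
eef_rot: [-0.0, 0.707, 0.707, 0.0]
wrist_force: [-0.1, -0.6, 0.6]
opening: 1.0
grasp_force: 0.0
```

```bash
python3 - <<'E'
from h import *
T=pose();im=vision.camera("wrist");cv2.imwrite("pics/w3.png",im);np.save("T3.npy",T);print(np.round(T,4))
E
```

```text
[[ 8.000e-04  1.000e+00  0.000e+00  4.210e-01]
 [ 1.000e+00 -8.000e-04  6.000e-04 -1.496e-01]
 [ 6.000e-04  0.000e+00 -1.000e+00  1.682e-01]
 [ 0.000e+00  0.000e+00  0.000e+00  1.000e+00]]
```

View pics/w3.png

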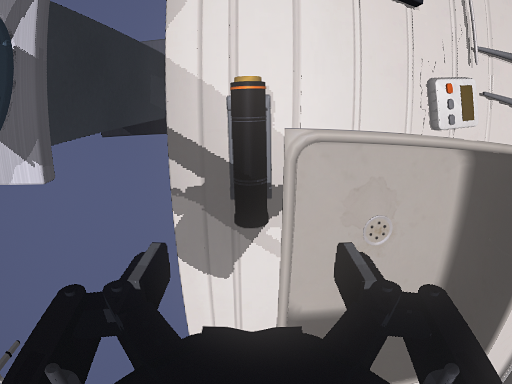

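The barrel lies with its brass end at (248,77) and glass end at (251,228), in the rest with grey ribs showing. I measure its axis and ends.

```bash
python3 - <<'E'
from h import *
T=np.load("T3.npy");Ti=np.linalg.inv(T);g=cv2.cvtColor(cv2.imread("pics/w3.png"),cv2.COLOR_BGR2GRAY)
tl=lambda uv,z:np.round(1000*(Ti@np.r_[hit("wrist",uv,z,T),1])[:2],1)
for r in(105,130,150,170,190,205):
    c=np.where(g[r,215:290]<55)[0]+215; print(r,c.min(),c.max(),tl((c.min(),r),.036),tl((c.max()+1,r),.036))
col=g[60:240,250].astype(int);d=np.diff(col);print([(i+60,int(d[i])) for i in np.argsort(-abs(d))[:8]])
for r,z in((75,.0485),(76,.0485),(228,.036),(228,.0532),(90,.052)):print(r,z,tl((250,r),z))
E
```

```text
105 231 264 [ 74.2 -17.6] [74.1 13.4]
130 232 265 [ 51.  -16.9] [50.9 14.4]
150 233 265 [ 32.2 -16.2] [32.1 14.6]
170 233 266 [ 12.9 -16.5] [12.9 15.8]
190 234 266 [ -6.9 -15.9] [-6.9 16. ]
205 235 266 [-22.3 -15.2] [-22.3  16.3]
[(np.int64(80), -90), (np.int64(85), 89), (np.int64(75), -68), (np.int64(87), -62), (np.int64(88), -55), (np.int64(227), 48), (np.int64(121), -37), (np.int64(120), 30)]
75 0.0485 [100.7  -0.2]
76 0.0485 [99.9 -0.2]
228 0.036 [-47.   -0.5]
228 0.0532 [-39.3  -0.4]
90 0.052 [87.3 -0.2]
```

Barrel centre is at tool (30, -2), turned -0.027 rad, and both ends agree with the 140 mm length. I descend and grip at its middle.

>>> carry_out(deltas="30 -2 50 0 0 -0.027 0; 30 -2 100 0 0 -0.027 0; 30 -2 135 0 0 -0.027 0; 30 -2 151 0 0 -0.027 0; 30 -2 151 0 0 -0.027 0; 30 -2 151 0 0 -0.027 1; 30 -2 151 0 0 -0.027 1; 30 -2 151 0 0 -0.027 1; 30 -2 151 0 0 -0.027 1; 30 -2 151 0 0 -0.027 1; 30 -2 151 0 0 -0.027 1")

```text
time_s: 8.8
eef_pos: [0.4189, -0.1205, 0.0182]
eef_rot: [0.0, 0.698, 0.716, 0.0]
wrist_force: [-2.5, 1.7, 7.1]
opening: 0.355
grasp_force: 58.6
```

Barrel gripped (opening 0.355 ≈ 32 mm). I lift it and carry it over the mount, about 6 mm short of the stop.

>>> carry_out(deltas="0 0 -20 0 0 0 1; 0 0 -60 0 0 0 1; 10 5 -100 0 0 0 1; 45 30 -120 0 0 0.03 1; 85 60 -120 0 0 0.07 1; 130 90 -120 0 0 0.11 1; 175 120 -120 0 0 0.15 1; 215 145 -120 0 0 0.18 1; 239 166 -120 0 0 0.196 1; 239 166 -120 0 0 0.196 1; 239 166 -120 0 0 0.196 1; 239 166 -120 0 0 0.196 1")

```text
time_s: 10.3
eef_pos: [0.5777, 0.1221, 0.1372]
eef_rot: [-0.0, 0.765, 0.644, -0.0]
wrist_force: [0.2, -0.4, -2.3]
opening: 0.357
grasp_force: 60.1
```

```bash
python3 - <<'E'
from h import *
T=pose();im=vision.camera("wrist");cv2.imwrite("pics/w4.png",im);np.save("T4.npy",T);print(np.round(T,4))
E
```

```text
[[ 1.702e-01  9.854e-01 -7.000e-04  5.777e-01]
 [ 9.854e-01 -1.702e-01 -2.000e-04  1.221e-01]
 [-3.000e-04 -6.000e-04 -1.000e+00  1.372e-01]
 [ 0.000e+00  0.000e+00  0.000e+00  1.000e+00]]
```

View pics/w4.png

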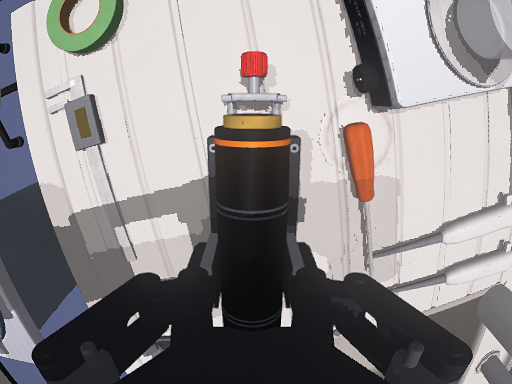

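The barrel hangs level and along the mount, brass ring at (252,115–128), knob at (254,64). I compare brass ring, stop and knob in the tool frame.

```bash
python3 - <<'E'
from h import *
T=np.load("T4.npy");Ti=np.linalg.inv(T);im=cv2.imread("pics/w4.png");hsv=cv2.cvtColor(im,cv2.COLOR_BGR2HSV)
tl=lambda uv,z:np.round(1000*(Ti@np.r_[hit("wrist",uv,z,T),1])[:3],1)
H,S,V=cv2.split(hsv)
def box(m,y0,y1,x0,x1):
    k=np.zeros(m.shape,np.uint8);k[y0:y1,x0:x1]=m[y0:y1,x0:x1];return cv2.boundingRect(k)
k=box(((H<6)|(H>170))&(S>140)&(V>60),45,90,230,280)
b=box((H>15)&(H<30)&(S>100)&(V>60),105,140,210,300)
o=box((H>4)&(H<=14)&(S>150)&(V>90),125,160,205,300)
print(k,b,o)
print("knob",tl((k[0]+k[2]/2,k[1]+k[3]/2),.040))
print("brass",tl((b[0],b[1]+8),.155),tl((b[0]+b[2],b[1]+8),.155),"end top",tl((b[0]+b[2]/2,b[1]),.1675),tl((b[0]+b[2]/2,b[1]),.155))
print("orange",tl((o[0],o[1]+o[3]-1),.155),tl((o[0]+o[2],o[1]+o[3]-1),.155))
for r in (170,200,230):
    c=np.where(V[r,200:305]<45)[0]+200;print(r,c.min(),c.max())
E
```

```text
(241, 52, 26, 24) (224, 115, 57, 14) (214, 138, 76, 10)
knob [107.8   3.   97.1]
brass [ 67.9 -10.4 -17.8] [ 67.9  13.4 -17.9] end top [ 71.7   1.5 -30.3] [ 71.2   1.5 -17.8]
orange [ 57.7 -14.9 -17.8] [ 57.7  17.4 -17.9]
170 223 284
200 216 290
230 212 286
```

The brass end is ~6.5 mm short of the stop and the lateral error is ~1.5 mm. I shift by that and lower to just above the seat.

>>> carry_out(deltas="0 1.5 40 0 0 0 1; 0 1.5 75 0 0 0 1; 0 1.5 95 0 0 0 1; 0 1.5 99 0 0 0 1; 0 1.5 101 0 0 0 1; 0 1.5 101 0 0 0 1")

```text
time_s: 11.1
eef_pos: [0.5808, 0.1227, 0.0376]
eef_rot: [0.001, 0.765, 0.645, 0.001]
wrist_force: [0.4, 0.1, -2.4]
opening: 0.359
grasp_force: 60.3
```

>>> carry_out(deltas="0 0 2 0 0 0 1; 0 0 4 0 0 0 1; 0 0 5 0 0 0 1; 0 0 5 0 0 0 1")

```text
time_s: 11.6
eef_pos: [0.5801, 0.1228, 0.0329]
eef_rot: [0.0, 0.764, 0.645, 0.0]
wrist_force: [-5.2, -0.5, 9.4]
opening: 0.352
grasp_force: 61.6
```

Contact is on the world +x side only (lateral -5 N). I ease sideways by 1.5 mm.

>>> carry_out(deltas="0 -1 0 0 0 0 1; 0 -1.5 0 0 0 0 1; 0 -1.5 0 0 0 0 1")

```text
time_s: 11.98
eef_pos: [0.5795, 0.123, 0.0324]
eef_rot: [0.001, 0.765, 0.645, 0.001]
wrist_force: [0.4, 0.3, 7.3]
opening: 0.354
grasp_force: 61.0
```

Both sides share the load now (~10 N down, no lateral). I slide toward the stop plate.

>>> carry_out(deltas="2 0 0 0 0 0 1; 4 0 0 0 0 0 1; 5 0 0 0 0 0 1; 5 0 0 0 0 0 1")

```text
time_s: 12.48
eef_pos: [0.58, 0.126, 0.0323]
eef_rot: [0.001, 0.765, 0.645, -0.0]
wrist_force: [-2.1, -7.5, 8.3]
opening: 0.356
grasp_force: 61.1
```

>>> carry_out(deltas="2 0 0 0 0 0 1; 3 0 0 0 0 0 1; 3 0 0 0 0 0 1; 3 0 0 0 0 0 1")

```text
time_s: 12.98
eef_pos: [0.5804, 0.1281, 0.0323]
eef_rot: [0.002, 0.765, 0.645, -0.001]
wrist_force: [-2.2, -12.2, 9.3]
opening: 0.36
grasp_force: 61.2
```

>>> carry_out(deltas="1 0 0 0 0 0 1; 2 0 0 0 0 0 1; 2 0 0 0 0 0 1; 2 0 0 0 0 0 1")

```text
time_s: 13.48
eef_pos: [0.5804, 0.1282, 0.0323]
eef_rot: [0.002, 0.764, 0.645, -0.002]
wrist_force: [-4.4, -19.8, 11.4]
opening: 0.352
grasp_force: 61.5
```

```bash
python3 - <<'E'
from h import *
T=pose();im=vision.camera("wrist");np.save("T5.npy",T);print(np.round(T,4))
cv2.imwrite("pics/c5.png",cv2.resize(im[40:190,180:330],None,fx=4,fy=4,interpolation=cv2.INTER_CUBIC))
E
```

```text
[[ 1.689e-01  9.856e-01 -6.000e-04  5.804e-01]
 [ 9.856e-01 -1.689e-01 -6.800e-03  1.282e-01]
 [-6.800e-03  5.000e-04 -1.000e+00  3.230e-02]
 [ 0.000e+00  0.000e+00  0.000e+00  1.000e+00]]
```

View pics/c5.png

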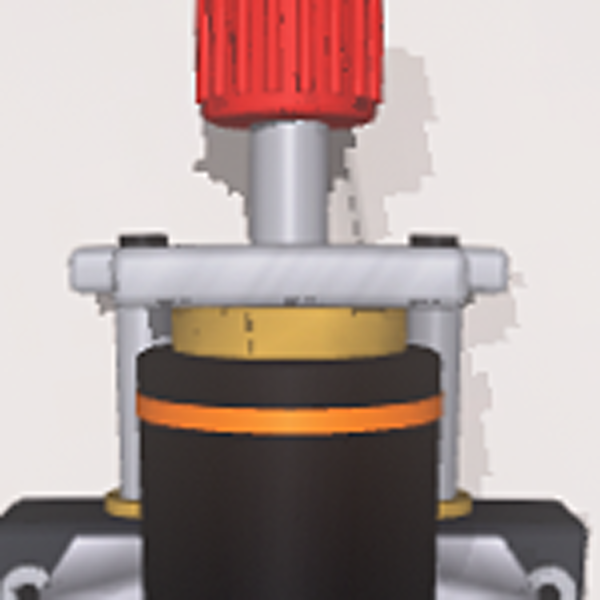

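The brass ring is flush with the plate: crop rows 305–355 meet the plate edge at 305, and the arm no longer advanced while the force rose. I ease the axial push and settle.

>>> carry_out(deltas="-1.5 -0.3 0.3 0 0 0 1; -3 -0.3 0.3 0 0 0 1; -3 -0.3 0.3 0 0 0 1; -3 -0.3 0.3 0 0 0 1; -3 -0.3 0.3 0 0 0 1; -3 -0.3 0.3 0 0 0 1")

```text
time_s: 14.28
eef_pos: [0.5804, 0.1281, 0.0323]
eef_rot: [0.002, 0.765, 0.645, -0.0]
wrist_force: [-0.9, -8.8, 8.8]
opening: 0.355
grasp_force: 61.3
```

```bash
python3 - <<'E'
from h import *
s=sensors.get_obs();print(s["wrist_force"],s["eef_pos"],s["grasp_force"]);print(ctrl.hand_in())
E
```

```text
[-0.91986327 -8.76469328  8.79611752] [0.58041583 0.1281359  0.03230723] 61.326284408569336
the job is handed in; nothing more can be done
None
```

I handed the job in with the stop pulled fully out and the barrel in the V, brass end butted on the stop plate, held down with about 9–11 N and almost no sideways load; the hand-in returned no verdict.

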